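# Swing the shared snack tray to the empty place

### The job

Two places at the playroom snack table share one white tray that swivels about a knobbed bolt through one of its corners. Swing that tray a quarter turn about its bolt, over to the side of the empty cork mat, so that it lies flat and square over that mat. Leave the bowl on the other mat and the loose spare tray where they are.

Things in the scene. Friction and masses are not known exactly. Their poses are not given: they have to be found in the camera images.
- tray: Open white tray 200 (x) by 150 (y) by 35 mm high, walls 5, floor 4 mm, about 0.4 kg, on the table. Origin: underside, on the axis of a fixed bolt through a 36 mm square, 26 mm high corner block; knob 28 mm across, top 49 mm high. It slides round about the bolt (1 to 2 mm play). It spans x -18 to 182, y -18 to 132 mm; middle x 82, y 57. Starts between the mats; turn 80 to 100 degrees either way.
- mat: The empty cork mat, 150 (x) by 110 mm (y), too thin to catch anything. Origin: its centre, at table height. It lies to one side of the bolt, its edge partly under the tray; a like mat on the other side carries the bowl. With the tray swung over it, the tray's middle is over its centre and their long sides are parallel.
- bowl: A small loose white bowl, 80 mm across and 36 mm high, standing on the other cork mat. Origin: centre of its underside. To be left alone.
- spare_tray: A loose white tray of the same size, 200 by 150 by 35 mm, with no bolt and no corner block, lying to the left or right of the work area. Origin: centre of its underside. To be left alone.

How it is judged:
By the outcome, as a careful person would: the job done as asked, in the order asked, and still so for the second after the job is handed in, with the robot touching nothing.
It also fails if it takes over 38 s, if anything falls off the work surface, if the arm or the gripper's body presses on something with over 40 N, if the wrist force passes 120 N, or if a joint passes its speed limit or range.

### The arm

A 6-joint arm with a two-finger parallel gripper is mounted at the origin on the work surface. World frame = base frame: x ahead of the robot, y to its left, z up, the work surface at z = 0. Lengths are in mm, angles in rad, forces in N, time in s.
With the tool pointing down it reaches from about 400 to 925 mm from the base axis. Payload 3.4 kg.
Tool frame: the origin (TCP) lies midway between the tips of the shut fingers; the grasp point (between the pads) lies 19 mm behind it; x points along the fingers, z is the direction in which the jaws open and shut, and the axes are right-handed (so a half turn about x gives the same grasp; the last joint's range is limited). The gripper opens to 85 mm and grips with 20 to 120 N. Pads are 22 mm wide; open, the fingers measure 114 mm over their backs; the gripper's body (76 mm by 85 mm) begins 54 mm behind the grasp point. The pads swing forward as they close: fully open they stand 13 mm farther back than shut.
Start: joints at [1.131, 0.307, 1.506, -0, 1.328, -0.073], TCP at [206.236, 536.748, 231.305] pointing down, gripper open.
Joint ranges: [-3.12, 3.12], [-1.05, 2.28], [0.14, 2.33], [-1.42, 4.57], [0.1, 2.73], [-2.68, 2.68]. Speed limits (rad/s): [2.57, 2.57, 3.14, 3.14, 3.14, 3.14].

### API

Orientations are given as a rotation vector (axis times angle).
In Python, from station import get_obs, capture, arm, boxes_of, regions_of gives the robot as it stands.
- The arm moves only by the tool send_rows, never from a script. Its argument "targets" is a list of rows, each an object of numbers: "x", "y", "z": the shift along the tool's x, y, z in mm; "wx", "wy", "wz": the turn, a rotation vector about the tool's x, y, z in degrees. In form: [{"x": .., "y": .., "z": .., "wx": .., "wy": .., "wz": ..}, ...]. A call has 1 to 10 rows; each row is the pose to reach, as a shift and turn from the pose measured when the call began, along the tool's axes at that moment; what a row does not reach only later rows make up. A row lasts 1/10 s, in which the tool goes at most 50 mm and 8.59 degrees, less where a joint would pass 70% of its speed; a pose out of reach is approached as far as the arm can. A call with a gripper value outside its range is refused whole. "gripper" is the closure in counts, from 0 (fully open) to 255 (shut), set as the call begins (left out, the last holds). The fingers move at their own pace and stop on an object; "newtons" is the grip in N (left out, the last holds). Time passes only in rows, so rows that repeat a pose let the fingers close. It gives the time, the measured TCP pose, the force and the opening at its end, in the units of the state.
- get_obs(): the state, without advancing time (a new reading comes with each control period).
- capture(name): name is "scene" or "top" or "wrist"; returns a dict with "img" (480x640x3 uint8, red, green, blue), "range_z" (480x640 float32, mm along the optical axis (not along the pixel's ray), 0 where there is no reading), "camera_matrix" (3x3 intrinsics, pixels), "T" (4x4, takes a point from camera to world coordinates). Camera axes: x right, y down, z forward; pixel columns grow to the right and rows downward; lengths in mm; the calibration is good to about 2 mm. A picture is of the moment at which its call begins.
- arm.finish_job(): hands the job in, once; it reports no verdict.
Trained networks look in the newest picture that a camera, given by its name, has taken for a name from the list of things; names that differ only in an ending like _2 or _b are one class to them, and where a whole thing is asked for, a point or a joint stands for the part that bears it (a point fixed in the world has none). Each returns a list of dicts, best first, with "conf" (0 to 1); they miss things now and then, are a little off and sometimes report something else, mostly with a low value. They report only what shows in the picture. A call takes as long as a camera call.
- boxes_of(camera, thing): "box" ([left, top, right, bottom] in pixels, round what is visible of it).
- regions_of(camera, thing): "mask" (480x640 bool, what is visible of it) and "box" ([left, top, right, bottom] in pixels, round what is visible of it).
The state is a dict: "time_s": time; "qpos": joint angles; "dq": joint speeds; "effort": joint torques, N m; "tool_pos": TCP position; "tcp_rot": TCP orientation; "wrist_force": force on the tool from outside, world axes, zero at the start; "torque": the same for the moment, N m; "gripper_width": finger opening in mm.
Only numpy, scipy, OpenCV 4.12 (cv2) and the standard library are available. Lean on these libraries where they do the work, as an engineer would, in place of code of your own. Each camera call takes 0.05 s, during which the arm holds its last target.

## Working session

There is one attempt and no reset: what is moved stays moved. The work goes in short steps, Python scripts to look and compute and a tool call to move; the robot and the scene stay as the last step left them, time stands still between calls to the robot, and variables do not carry over. Pictures are saved under pics/ and viewed, and the job is handed in when it is done.

Besides the shell and the picture viewer there is one more tool, called after "Call:" as name(argument=value, ...) on one line, values as JSON. send_rows: Moves the arm, as the interface text tells. Its arguments: {"type":"object","properties":{"targets":{"type":"array"},"gripper":{"type":"number"},"newtons":{"type":"number"}},"required":["targets"]}

```bash
mkdir -p pics; ls; cat > h.py <<'E'
import numpy as np, cv2
from station import get_obs, capture, arm, boxes_of, regions_of
def world(c):
    K=c["camera_matrix"];z=c["range_z"];v,u=np.mgrid[:480,:640]
    P=np.stack([(u-K[0,2])*z/K[0,0],(v-K[1,2])*z/K[1,1],z],-1)
    W=P@c["T"][:3,:3].T+c["T"][:3,3]; W[z==0]=np.nan
    return W
E
python3 - <<'E'
from h import *
s=get_obs();print(s)
for n in ["scene","top"]:
    c=capture(n);cv2.imwrite(f"pics/{n}0.png",c["img"][:,:,::-1]);W=world(c);np.savez(f"{n}0.npz",W=W,img=c["img"])
    print(n,c["T"].round(3).tolist())
    for t in ["tray","mat","bowl","spare_tray"]:
        for b in regions_of(n,t):
            m=b["mask"];print(t,round(b["conf"],2),np.round(b["box"]),np.nanmedian(W[m],0).round(1))
E
```

```text
pics
{'time_s': 0.0, 'qpos': array([ 1.13052747e+00,  3.07549042e-01,  1.50769549e+00,  1.91028071e-05,
        1.32841473e+00, -7.35016645e-02]), 'dq': array([-5.77175345e-05,  1.96391752e-04, -1.45309068e-04, -3.37193941e-04,
       -1.35155662e-04,  1.81341971e-04]), 'effort': array([ 2.30260894e-04, -4.57538080e+01, -2.51920545e+01, -3.66463928e-04,
        1.31858783e-02,  3.33284312e-06]), 'tool_pos': array([205.9056582 , 536.10055983, 230.38644144]), 'tcp_rot': array([-0.9360116 ,  1.3625222 ,  0.93431719]), 'wrist_force': array([ 0.15009917, -0.53967515, -0.10163103]), 'torque': array([-0.00311815, -0.04757707,  0.03902445]), 'gripper_width': 85.431089959331}
scene [[0.262, 0.687, -0.678, 1282.727], [0.965, -0.18, 0.19, -201.245], [0.009, -0.704, -0.71, 857.086], [0.0, 0.0, 0.0, 1.0]]
tray 0.73 [251. 239. 334. 321.] [571.4 -56.7   4.3]
mat 0.56 [288. 222. 351. 259.] [439.1  48.9   0.7]
bowl 0.87 [229. 237. 257. 260.] [ 449.7 -162.1   21.4]
spare_tray 0.61 [440. 197. 537. 270.] [553.8 447.1   6.2]
top [[0.003, -0.998, 0.07, 415.941], [-1.0, -0.002, 0.011, -14.245], [-0.01, -0.07, -0.997, 1176.771], [0.0, 0.0, 0.0, 1.0]]
tray 0.89 [299. 160. 388. 257.] [571.9 -56.1   5.3]
mat 0.66 [277. 222. 345. 287.] [447.6  30.2   2.3]
bowl 0.86 [373. 230. 408. 266.] [ 462.5 -163.8   18.9]
spare_tray 0.74 [104. 168. 183. 254.] [551.1 446.2   6.4]
```

```bash
python3 - <<'E'
import cv2
a=cv2.imread("pics/top0.png")[130:310,80:440];cv2.imwrite("pics/top0c.png",cv2.resize(a,None,fx=2.2,fy=2.2,interpolation=2))
a=cv2.imread("pics/scene0.png")[180:340,200:400];cv2.imwrite("pics/scene0c.png",cv2.resize(a,None,fx=3.7,fy=3.7,interpolation=2))
E
```

```text
(no output)
```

View pics/scene0.png

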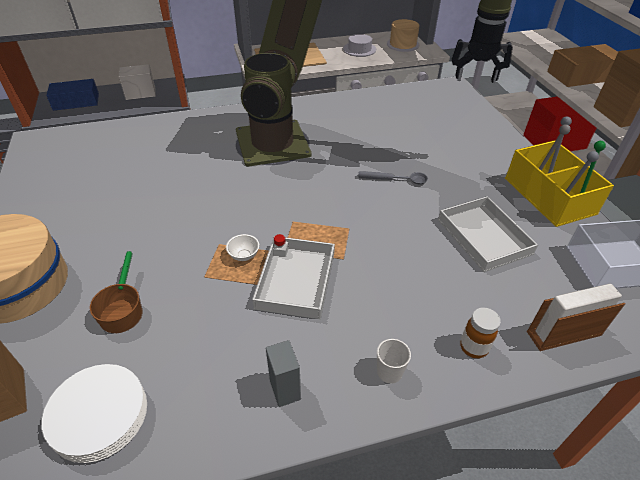

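```bash
sleep 0
```

```text
(no output)
```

View pics/top0.png

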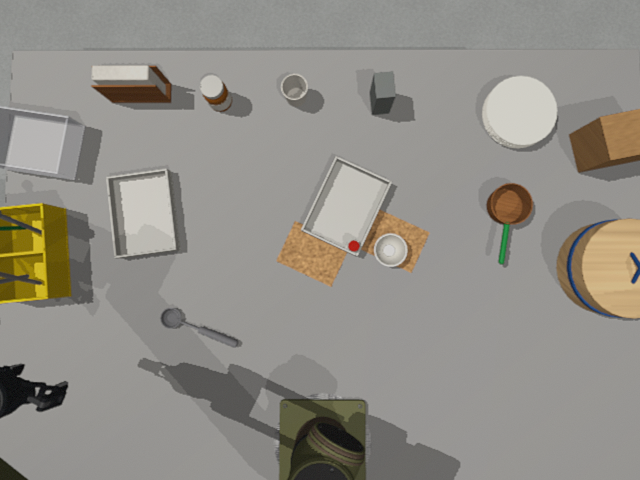

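The overview shows the bolted tray with its red knob at top-image (354,246). The bowl's mat is on the right at (390,250) and the empty mat on the left at (313,252). The swing is therefore counter-clockwise from above. I'll fit the poses next.

```bash
cat > fit.py <<'E'
from h import *
from scipy.optimize import minimize
def knob(W,img):
    r=img.astype(int); m=(r[...,0]>120)&(r[...,1]<70)&(r[...,2]<70)
    p=W[m]; ok=(np.abs(p[:,2]-42)<14)&(p[:,0]<560); p=p[ok&(p[:,2]>44)]
    return (p[:,:2].max(0)+p[:,:2].min(0))/2, p[:,:2].mean(0), len(p)
def rect(pts):
    (c,s,a)=cv2.minAreaRect(pts.astype(np.float32)); return np.round(c,1),np.round(s,1),a
if __name__=="__main__":
  for n in ["top","scene"]:
    c=capture(n);W=world(c);print(n,"knob",knob(W,c["img"]))
    for t in ["tray","mat"]:
        b=regions_of(n,t)[0];m=b["mask"];p=W[m];p=p[np.isfinite(p[:,0])]
        if t=="tray":
            p2=p[(p[:,2]>27)&(p[:,2]<38)]
        else: p2=p[p[:,2]<8]
        print(t,len(p2),rect(p2[:,:2]))
        if t=="tray": q=cv2.boxPoints(cv2.minAreaRect(p2[:,:2].astype(np.float32)));print(q.round(1).tolist())
    # cork by colour
    h=cv2.cvtColor(c["img"],cv2.COLOR_RGB2HSV); mm=(h[...,0]>5)&(h[...,0]<22)&(h[...,1]>110)
    p=W; mm&=(p[...,2]<8)&(p[...,0]<560)&(p[...,0]>350)&(abs(p[...,1])<300)
    mm=cv2.morphologyEx(mm.astype(np.uint8),cv2.MORPH_OPEN,np.ones((3,3)))
    k,l,st,_=cv2.connectedComponentsWithStats(mm)
    for i in range(1,k):
        if st[i,4]>150: q=W[l==i][:,:2];print("cork",st[i],rect(q),cv2.boxPoints(cv2.minAreaRect(q.astype(np.float32))).round(0).tolist())
E
python3 fit.py
```

```text
top knob (array([471.37312517, -74.52498355]), array([471.15858568, -74.42401115]), 85)
tray 578 (array([569.1, -56.8]), array([149.9, 201. ]), 65.04374694824219)
[[446.29998779296875, -82.30000305175781], [628.5999755859375, -167.10000610351562], [691.7999877929688, -31.200000762939453], [509.6000061035156, 53.599998474121094]]
mat 2347 (array([452.8,  25.4]), array([151.9, 111.6]), 65.01180267333984)
cork [ 362  211   66   60 1468] (array([ 486.3, -179.2]), array([133.6, 108.5]), 65.09370422363281) [[409.0, -217.0], [507.0, -263.0], [564.0, -141.0], [465.0, -96.0]]
cork [ 278  222   68   64 2240] (array([454.2,  23.5]), array([148. , 107.1]), 64.8712158203125) [[374.0, -21.0], [471.0, -66.0], [534.0, 68.0], [437.0, 113.0]]
scene knob (array([472.56264342, -74.26231825]), array([473.45811876, -74.13864009]), 67)
tray 736 (array([570.3, -56.8]), array([150. , 203.5]), 65.01630401611328)
[[446.3999938964844, -81.80000305175781], [630.9000244140625, -167.6999969482422], [694.2999877929688, -31.799999237060547], [509.79998779296875, 54.20000076293945]]
mat 1182 (array([452.7,  25.4]), array([155.1, 118. ]), 63.73440170288086)
cork [ 289  222   60   37 1097] (array([455.1,  24.2]), array([149.7, 114.6]), 64.55216979980469) [[371.0, -19.0], [475.0, -68.0], [539.0, 67.0], [435.0, 116.0]]
cork [ 205  245   63   39 1415] (array([ 483.2, -182.3]), array([127.3, 115.9]), 64.77464294433594) [[404.0, -215.0], [509.0, -265.0], [563.0, -149.0], [458.0, -100.0]]
```

View pics/top0c.png

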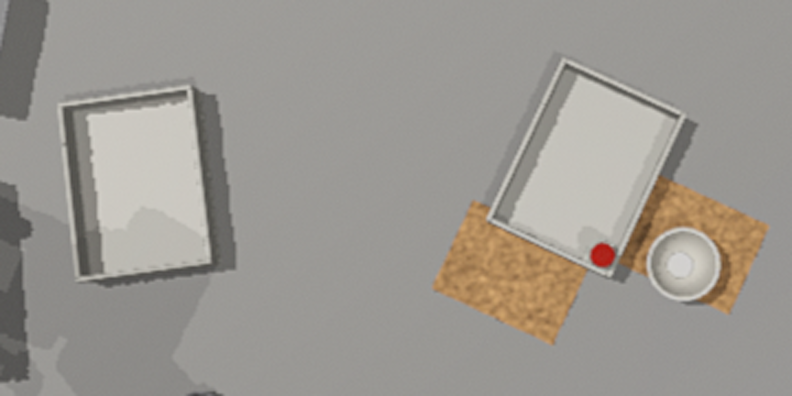

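```bash
cat > plan.py <<'E'
from h import *
from scipy.spatial.transform import Rotation as R, Slerp
def pose(): 
    s=get_obs(); return np.array(s["tool_pos"]),R.from_rotvec(s["tcp_rot"])
def down(yaw): # tool z (jaws) at yaw, x down
    z=np.array([np.cos(yaw),np.sin(yaw),0]);x=np.array([0,0,-1.]);return R.from_matrix(np.c_[x,np.cross(z,x),z])
def rel(P,Rt):
    p,r=pose(); return r.inv().apply(np.array(P)-p),(r.inv()*Rt).as_rotvec(degrees=True)
B=np.array([471,-74.])
def grip(yawdeg,lx=179.5,ly=45):
    a=np.radians(yawdeg);return B+lx*np.array([np.cos(a),np.sin(a)])+ly*np.array([-np.sin(a),np.cos(a)])
def show(P,Rt):
    t,w=rel(P,Rt);print(np.r_[t,w].round(1).tolist())
E
python3 - <<'E'
from plan import *
p,r=pose();z=r.apply([0,0,1]);print("x",r.apply([1,0,0]),"jaw yaw",np.degrees(np.arctan2(z[1],z[0])))
g=grip(-25);print(g,grip(65))
for y in (-25,155): show([*g,100],down(np.radians(y)))
E
```

```text
x [ 4.35164263e-05  4.73061658e-05 -9.99999998e-01] jaw yaw 68.98385636188117
[ 652.70006955 -109.07612757] [506.07612757 107.70006955]
[131.3, -648.4, -442.8, 94.0, 0.0, -0.0]
[131.3, -648.4, -442.8, -86.0, 0.0, 0.0]
```

Call:
send_rows(targets=[{"x": 3,"y": -13,"z": -9,"wx": 2},{"x": 8,"y": -39,"z": -27,"wx": 6},{"x": 14,"y": -71,"z": -49,"wx": 10},{"x": 21,"y": -104,"z": -71,"wx": 15},{"x": 28,"y": -136,"z": -93,"wx": 20},{"x": 34,"y": -169,"z": -115,"wx": 24},{"x": 41,"y": -201,"z": -137,"wx": 29},{"x": 47,"y": -233,"z": -159,"wx": 34},{"x": 54,"y": -266,"z": -182,"wx": 38},{"x": 60,"y": -298,"z": -204,"wx": 43}], gripper=0, newtons=40)

```text
$.targets[0]: bad value
```

```bash
python3 -c "
from plan import *
print(pose()[0],get_obs()['time_s']);show([*grip(-25),100],down(np.radians(-25)))"
```

```text
[206.2587089  536.75808401 231.33664251] 0.8
[131.3, -648.4, -442.8, 94.0, 0.0, -0.0]
```

Call:
send_rows(targets=[{"x": 3,"y": -13,"z": -9,"wx": 2,"wy": 0,"wz": 0},{"x": 8,"y": -39,"z": -27,"wx": 6,"wy": 0,"wz": 0},{"x": 14,"y": -71,"z": -49,"wx": 10,"wy": 0,"wz": 0},{"x": 21,"y": -104,"z": -71,"wx": 15,"wy": 0,"wz": 0},{"x": 28,"y": -136,"z": -93,"wx": 20,"wy": 0,"wz": 0},{"x": 34,"y": -169,"z": -115,"wx": 24,"wy": 0,"wz": 0},{"x": 41,"y": -201,"z": -137,"wx": 29,"wy": 0,"wz": 0},{"x": 47,"y": -233,"z": -159,"wx": 34,"wy": 0,"wz": 0},{"x": 54,"y": -266,"z": -182,"wx": 38,"wy": 0,"wz": 0},{"x": 60,"y": -298,"z": -204,"wx": 43,"wy": 0,"wz": 0}], gripper=0, newtons=40)

```text
time_s: 1.8
tool_pos: [411.6, 236.8, 171.0]
tcp_rot: [-0.352, 1.542, 0.351]
wrist_force: [-0.0, 0.4, -0.4]
gripper_width: 85.5
```

```bash
python3 -c "
from plan import *
print(pose()[0],get_obs()['time_s']);show([*grip(-25),100],down(np.radians(-25)))"
```

```text
[411.62479514 236.82958368 171.03180909] 1.8
[71.2, -416.2, 67.2, 50.7, 0.0, 0.0]
```

Call:
send_rows(targets=[{"x": 7,"y": -40,"z": 7,"wx": 5,"wy": 0,"wz": 0},{"x": 15,"y": -86,"z": 14,"wx": 10,"wy": 0,"wz": 0},{"x": 23,"y": -133,"z": 21,"wx": 16,"wy": 0,"wz": 0},{"x": 31,"y": -180,"z": 29,"wx": 22,"wy": 0,"wz": 0},{"x": 39,"y": -227,"z": 37,"wx": 28,"wy": 0,"wz": 0},{"x": 47,"y": -274,"z": 44,"wx": 33,"wy": 0,"wz": 0},{"x": 55,"y": -321,"z": 52,"wx": 39,"wy": 0,"wz": 0},{"x": 62,"y": -365,"z": 59,"wx": 45,"wy": 0,"wz": 0},{"x": 68,"y": -400,"z": 65,"wx": 49,"wy": 0,"wz": 0},{"x": 71.2,"y": -416.2,"z": 67.2,"wx": 50.7,"wy": 0,"wz": 0}])

```text
time_s: 2.8
tool_pos: [653.7, -113.1, 99.2]
tcp_rot: [0.345, 1.542, -0.348]
wrist_force: [-1.0, 0.8, 0.3]
gripper_width: 85.5
```

```bash
python3 -c "
from plan import *
print(pose()[0],get_obs()['time_s']);show([*grip(-25),10],down(np.radians(-25)))
c=capture('wrist');cv2.imwrite('pics/w1.png',c['img'][:,:,::-1])"
```

```text
[ 653.70717521 -113.14156119   99.20512725] 2.8
[89.2, 3.4, -2.8, -0.3, 0.1, 0.1]
```

View pics/w1.png

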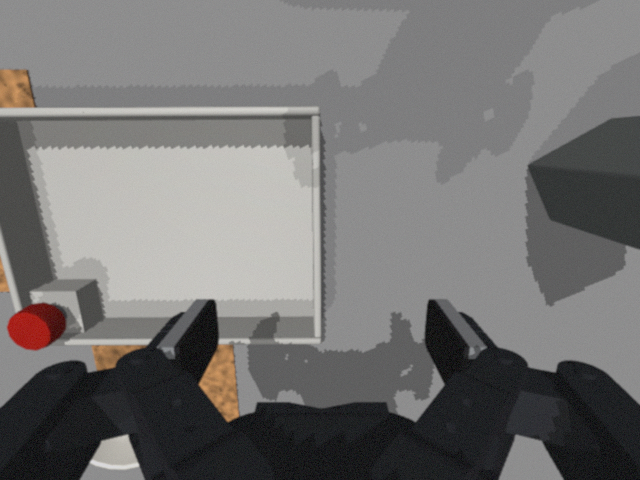

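Call:
send_rows(targets=[{"x": 15,"y": 3.4,"z": -2.8,"wx": -0.3,"wy": 0,"wz": 0},{"x": 40,"y": 3.4,"z": -2.8,"wx": -0.3,"wy": 0,"wz": 0},{"x": 65,"y": 3.4,"z": -2.8,"wx": -0.3,"wy": 0,"wz": 0},{"x": 82,"y": 3.4,"z": -2.8,"wx": -0.3,"wy": 0,"wz": 0},{"x": 89,"y": 3.4,"z": -2.8,"wx": -0.3,"wy": 0,"wz": 0},{"x": 89,"y": 3.4,"z": -2.8,"wx": -0.3,"wy": 0,"wz": 0}])

```text
time_s: 3.45
tool_pos: [651.6, -108.9, 9.0]
tcp_rot: [0.341, 1.545, -0.344]
wrist_force: [-0.3, -0.2, -0.1]
gripper_width: 85.5
```

```bash
python3 -c "
from plan import *
print(get_obs()['time_s'],get_obs()['wrist_force']);show([*grip(-25),10],down(np.radians(-25)))
c=capture('wrist');cv2.imwrite('pics/w2.png',c['img'][:,:,::-1])"
```

```text
3.45 [-0.26738926 -0.23699974 -0.07696761]
[-1.0, 0.3, 1.1, 0.0, -0.1, 0.1]
```

View pics/w2.png

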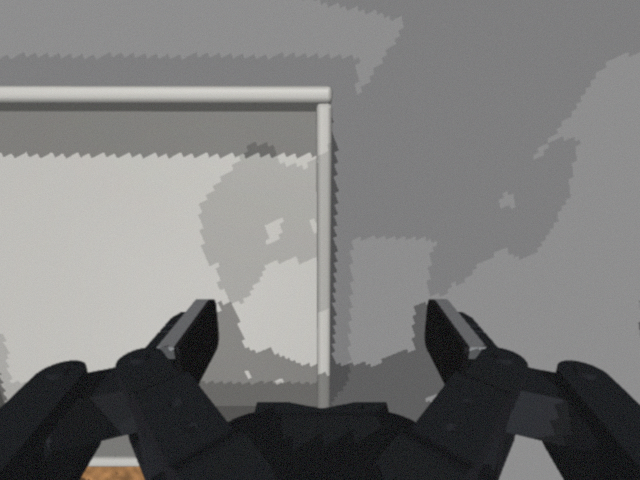

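The wall (column ~324) lies midway between the fingers (columns 215 and 428), so I'll close the gripper.

Call:
send_rows(targets=[{"x": -1,"y": 0,"z": 0.5,"wx": 0,"wy": 0,"wz": 0},{"x": -1,"y": 0,"z": 0.5,"wx": 0,"wy": 0,"wz": 0},{"x": -1,"y": 0,"z": 0.5,"wx": 0,"wy": 0,"wz": 0},{"x": -1,"y": 0,"z": 0.5,"wx": 0,"wy": 0,"wz": 0},{"x": -1,"y": 0,"z": 0.5,"wx": 0,"wy": 0,"wz": 0},{"x": -1,"y": 0,"z": 0.5,"wx": 0,"wy": 0,"wz": 0},{"x": -1,"y": 0,"z": 0.5,"wx": 0,"wy": 0,"wz": 0},{"x": -1,"y": 0,"z": 0.5,"wx": 0,"wy": 0,"wz": 0}], gripper=255, newtons=40)

```text
time_s: 4.3
tool_pos: [652.2, -109.2, 11.3]
tcp_rot: [0.341, 1.545, -0.344]
wrist_force: [-4.4, 0.5, 5.7]
gripper_width: 3.9
```

```bash
cat > arc.py <<'E'
import sys
from plan import *
s=get_obs();print(s["time_s"],s["wrist_force"].round(1),s["torque"].round(2),s["gripper_width"])
p,r=pose();z=r.apply([0,0,1]);yaw=np.degrees(np.arctan2(z[1],z[0]))
d=p[:2]-B;print("yaw",yaw,"radius",np.hypot(*d),"ang",np.degrees(np.arctan2(d[1],d[0])))
# arc about bolt using present offset
ly0=float(sys.argv[2]) if len(sys.argv)>2 else None
a0=np.radians(yaw); l=np.array([d@[np.cos(a0),np.sin(a0)],d@[-np.sin(a0),np.cos(a0)]]);print("local",l)
if ly0: l=np.array([float(sys.argv[3]),ly0])
for t in np.array(eval(sys.argv[1])): show([*grip(yaw+t,*l),p[2]],down(np.radians(yaw+t)))
E
python3 arc.py "[1,3.5,7.5,12,17,22,27,32,37,42]"
python3 -c "
from h import *
c=capture('wrist');cv2.imwrite('pics/w3.png',c['img'][:,:,::-1])"
```

```text
4.3 [-4.4  0.5  5.7] [0.11 0.53 0.03] 3.8841962425503143
yaw -25.000307071209225 radius 184.62398730450673 ang -10.983846410230163
local [179.12702665  44.71604872]
[-0.0, 3.1, -0.8, -1.0, -0.0, 0.1]
[-0.0, 10.9, -3.1, -3.5, -0.0, 0.1]
[-0.0, 23.0, -7.4, -7.5, -0.0, 0.1]
[-0.1, 36.3, -13.2, -12.0, -0.0, 0.1]
[-0.1, 50.4, -20.9, -17.0, -0.0, 0.1]
[-0.1, 63.8, -29.8, -22.0, -0.1, 0.1]
[-0.1, 76.4, -39.8, -27.0, -0.1, 0.1]
[-0.2, 88.1, -50.9, -32.0, -0.1, 0.1]
[-0.2, 98.8, -63.0, -37.0, -0.1, 0.1]
[-0.2, 108.4, -75.9, -42.0, -0.1, 0.1]
```

View pics/w3.png

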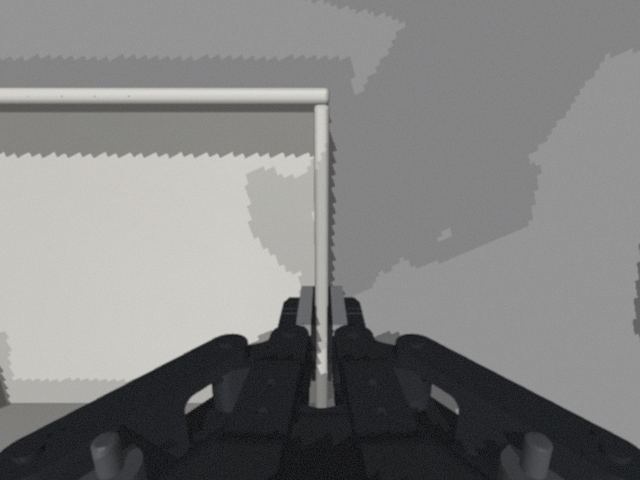

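The wall is gripped at column ~320, with the opening at 3.9 mm. Next is the first part of the arc.

Call:
send_rows(targets=[{"x": 0,"y": 3,"z": -0.8,"wx": -1,"wy": 0,"wz": 0},{"x": 0,"y": 7.7,"z": -2.1,"wx": -2.5,"wy": 0,"wz": 0},{"x": 0,"y": 13.9,"z": -4.1,"wx": -4.5,"wy": 0,"wz": 0},{"x": 0,"y": 23,"z": -7.4,"wx": -7.5,"wy": 0,"wz": 0},{"x": 0,"y": 36.3,"z": -13.2,"wx": -12,"wy": 0,"wz": 0},{"x": 0,"y": 50.4,"z": -20.9,"wx": -17,"wy": 0,"wz": 0},{"x": 0,"y": 63.8,"z": -29.8,"wx": -22,"wy": 0,"wz": 0},{"x": 0,"y": 76.4,"z": -39.8,"wx": -27,"wy": 0,"wz": 0}])

```text
time_s: 5.15
tool_pos: [648.4, -23.0, 11.3]
tcp_rot: [-0.034, 1.572, 0.029]
wrist_force: [-3.0, -6.1, 4.3]
gripper_width: 4.2
```

```bash

python3 arc.py "np.array([-0.2,4,8,12,16,20,24,28,32,36,40])" 44.9 179
```

```text
5.15 [-3.  -6.1  4.3] [-0.85  0.49 -0.14] 4.202267686835363
yaw 2.3133823821773336 radius 184.60231822001995 ang 16.02741992136058
local [179.33950276  43.76481053]
[-0.0, 0.5, -0.2, 0.2, -0.1, 0.2]
[-0.0, 13.5, -3.9, -4.0, -0.1, 0.2]
[-0.1, 25.6, -8.3, -8.0, -0.1, 0.2]
[-0.1, 37.4, -13.6, -12.0, -0.1, 0.2]
[-0.1, 48.7, -19.6, -16.0, -0.1, 0.2]
[-0.1, 59.6, -26.5, -20.0, -0.1, 0.2]
[-0.2, 70.1, -34.1, -24.0, -0.1, 0.2]
[-0.2, 79.9, -42.4, -28.0, -0.1, 0.1]
[-0.2, 89.2, -51.3, -32.0, -0.1, 0.1]
[-0.2, 97.8, -60.9, -36.0, -0.1, 0.1]
[-0.2, 105.7, -71.1, -40.0, -0.1, 0.1]
```

Call:
send_rows(targets=[{"x": 0,"y": 13.2,"z": -3.7,"wx": -4,"wy": 0,"wz": 0},{"x": 0,"y": 25.4,"z": -8.1,"wx": -8,"wy": 0,"wz": 0},{"x": 0,"y": 37.2,"z": -13.4,"wx": -12,"wy": 0,"wz": 0},{"x": 0,"y": 48.5,"z": -19.5,"wx": -16,"wy": 0,"wz": 0},{"x": 0,"y": 59.5,"z": -26.4,"wx": -20,"wy": 0,"wz": 0},{"x": 0,"y": 70,"z": -34,"wx": -24,"wy": 0,"wz": 0},{"x": 0,"y": 79.8,"z": -42.3,"wx": -28,"wy": 0,"wz": 0},{"x": 0,"y": 89.1,"z": -51.2,"wx": -32,"wy": 0,"wz": 0},{"x": 0,"y": 97.7,"z": -60.8,"wx": -36,"wy": 0,"wz": 0},{"x": 0,"y": 105.7,"z": -71,"wx": -40,"wy": 0,"wz": 0}])

```text
time_s: 6.15
tool_pos: [573.6, 79.4, 11.3]
tcp_rot: [-0.585, 1.493, 0.578]
wrist_force: [-0.6, -7.3, 4.1]
gripper_width: 4.0
```

```bash

python3 arc.py "np.array([4,8,12,16,19,21,22,23,24])" 44.5 179.2
```

```text
6.15 [-0.6 -7.3  4.1] [-1.05  0.08 -0.24] 3.9982394778798875
yaw 42.60639506328758 radius 184.56911138135166 ang 56.21315807467096
local [179.38885413  43.42114566]
[-0.0, 13.5, -3.7, -4.0, -0.2, 0.2]
[-0.1, 25.6, -8.1, -8.0, -0.2, 0.2]
[-0.1, 37.4, -13.4, -12.0, -0.2, 0.2]
[-0.1, 48.7, -19.4, -16.0, -0.2, 0.2]
[-0.1, 57.0, -24.4, -19.0, -0.2, 0.2]
[-0.1, 62.3, -28.0, -21.0, -0.2, 0.2]
[-0.1, 65.0, -29.9, -22.0, -0.2, 0.2]
[-0.1, 67.6, -31.8, -23.0, -0.2, 0.2]
[-0.1, 70.1, -33.8, -24.0, -0.2, 0.2]
```

Call:
send_rows(targets=[{"x": 0,"y": 13.3,"z": -3.7,"wx": -4,"wy": 0,"wz": 0},{"x": 0,"y": 25.6,"z": -8.1,"wx": -8,"wy": 0,"wz": 0},{"x": 0,"y": 37.4,"z": -13.4,"wx": -12,"wy": 0,"wz": 0},{"x": 0,"y": 48.7,"z": -19.4,"wx": -16,"wy": 0,"wz": 0},{"x": 0,"y": 57,"z": -24.4,"wx": -19,"wy": 0,"wz": 0},{"x": 0,"y": 62.3,"z": -28,"wx": -21,"wy": 0,"wz": 0},{"x": 0,"y": 65,"z": -29.9,"wx": -22,"wy": 0,"wz": 0},{"x": 0,"y": 66.1,"z": -30.7,"wx": -22.4,"wy": 0,"wz": 0},{"x": 0,"y": 66.1,"z": -30.7,"wx": -22.4,"wy": 0,"wz": 0}])

```text
time_s: 7.05
tool_pos: [506.9, 106.9, 11.3]
tcp_rot: [-0.889, 1.385, 0.88]
wrist_force: [-0.8, -7.1, 3.3]
gripper_width: 4.4
```

```bash

python3 arc.py "np.array([0])"; cat > chk.py <<'E'
from fit import *
import sys
for n in ["top","scene"]:
    c=capture(n);W=world(c);cv2.imwrite(f"pics/{n}{sys.argv[1]}.png",c["img"][:,:,::-1])
    for b in regions_of(n,"tray")[:2]:
        m=b["mask"]; p=W[m];p=p[np.isfinite(p[:,0])]; p=p[(p[:,2]>27)&(p[:,2]<39)]
        q=cv2.minAreaRect(p[:,:2].astype(np.float32));print(n,round(b["conf"],2),len(p),rect(p[:,:2]),cv2.boxPoints(q).round(0).tolist(), np.nanmedian(W[m],0).round(1))
    for t in ["bowl","spare_tray"]:
        for b in regions_of(n,t)[:1]: print(t,np.round(b["box"]),np.nanmedian(W[b["mask"]],0).round(1))
E
python3 chk.py 1
```

```text
7.05 [-0.8 -7.1  3.3] [-0.78  0.04 -0.2 ] 4.385647782964165
yaw 65.14450493647217 radius 184.46246720415232 ang 78.77653743565465
local [179.26604646  43.47512385]
[0.0, -0.0, -0.0, 0.0, -0.3, 0.2]
top 0.66 452 (array([454.5,  24.3]), array([199.9, 149.8]), 64.89226531982422) [[344.0, -34.0], [480.0, -98.0], [565.0, 83.0], [429.0, 147.0]] [447.5   5.5   5.3]
bowl [374. 232. 410. 266.] [ 464.3 -165.7   18.4]
spare_tray [106. 169. 180. 257.] [551.9 446.4   6.5]
scene 0.63 548 (array([456.2,  23.8]), array([200.1, 155.4]), 64.89740753173828) [[343.0, -34.0], [484.0, -100.0], [569.0, 81.0], [428.0, 147.0]] [460.7  14.5   4.8]
bowl [230. 236. 258. 262.] [ 449.8 -161.9   21.5]
spare_tray [438. 198. 538. 272.] [554.  446.6   6.2]
```

View pics/scene1.png

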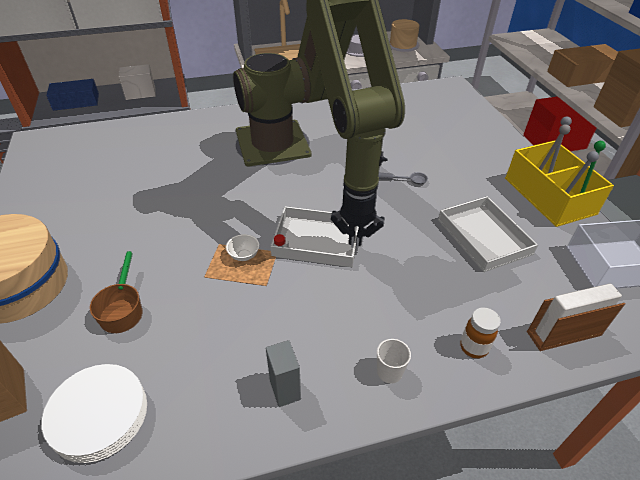

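The scene picture shows the tray over the mat, still held at (355,240). It fits at 64.9° with its middle at (454.5, 24.3), against the mat's 64.9° and (454, 23.5). I'll release and lift.

Call:
send_rows(targets=[{"x": 0,"y": 0,"z": 0,"wx": 0,"wy": 0,"wz": 0},{"x": 0,"y": 0,"z": 0,"wx": 0,"wy": 0,"wz": 0},{"x": 0,"y": 0,"z": 0,"wx": 0,"wy": 0,"wz": 0},{"x": 0,"y": 0,"z": 0,"wx": 0,"wy": 0,"wz": 0},{"x": 0,"y": 0,"z": 0,"wx": 0,"wy": 0,"wz": 0},{"x": 0,"y": 0,"z": 0,"wx": 0,"wy": 0,"wz": 0},{"x": -10,"y": 0,"z": 0,"wx": 0,"wy": 0,"wz": 0},{"x": -30,"y": 0,"z": 0,"wx": 0,"wy": 0,"wz": 0},{"x": -60,"y": 0,"z": 0,"wx": 0,"wy": 0,"wz": 0},{"x": -90,"y": 0,"z": 0,"wx": 0,"wy": 0,"wz": 0}], gripper=0)

```text
time_s: 8.45
tool_pos: [506.3, 107.3, 102.5]
tcp_rot: [-0.888, 1.387, 0.88]
wrist_force: [-0.2, 1.1, -0.3]
gripper_width: 85.3
```

Call:
send_rows(targets=[{"x": -30,"y": 10,"z": 20,"wx": 0,"wy": 0,"wz": 0},{"x": -65,"y": 30,"z": 50,"wx": 0,"wy": 0,"wz": 0},{"x": -90,"y": 45,"z": 85,"wx": 0,"wy": 0,"wz": 0},{"x": -105,"y": 60,"z": 120,"wx": 0,"wy": 0,"wz": 0},{"x": -110,"y": 70,"z": 150,"wx": 0,"wy": 0,"wz": 0},{"x": -110,"y": 75,"z": 165,"wx": 0,"wy": 0,"wz": 0},{"x": -110,"y": 75,"z": 165,"wx": 0,"wy": 0,"wz": 0}])

```text
time_s: 9.15
tool_pos: [507.5, 290.7, 211.6]
tcp_rot: [-0.89, 1.385, 0.882]
wrist_force: [-0.1, -0.3, -0.2]
gripper_width: 85.2
```

```bash
python3 chk.py 2
```

```text
top 0.66 570 (array([454.5,  24.1]), array([200.2, 149.9]), 64.80963134765625) [[344.0, -35.0], [480.0, -98.0], [565.0, 83.0], [429.0, 147.0]] [454.1  27.8   5.1]
bowl [374. 233. 408. 266.] [ 462.3 -164.2   18.5]
spare_tray [112. 168. 182. 259.] [609.  404.6   8.3]
scene 0.95 672 (array([456.6,  23.5]), array([200.8, 155.2]), 65.26659393310547) [[344.0, -35.0], [485.0, -100.0], [569.0, 82.0], [428.0, 147.0]] [451.1  27.2   4.8]
bowl [229. 236. 259. 261.] [ 449.3 -161.2   21.3]
spare_tray [439. 199. 537. 272.] [553.5 446.8   6.4]
```

View pics/top2.png

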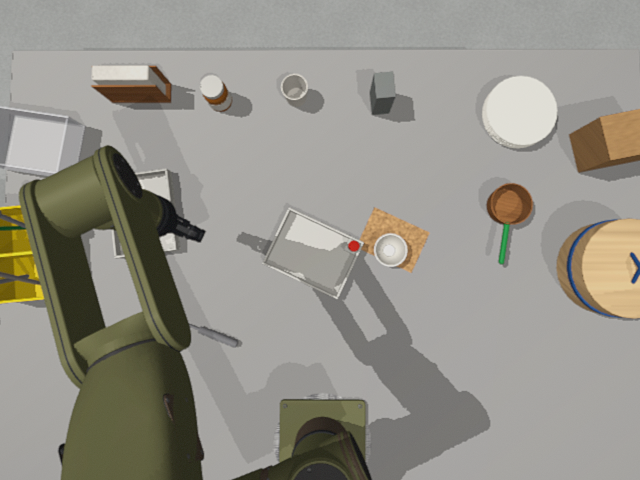

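The top picture shows the tray square over the left mat, with its knob at (354,246). The bowl at (390,250) and the spare tray are in place, and the gripper is clear at (200,232).

```bash
python3 -c "
from h import *
print(arm.finish_job())"
```

```text
the job is handed in; nothing more can be done
None
```

I gripped the tray's far short wall and swung the tray about 90° counter-clockwise around its bolt onto the empty cork mat. I then let go, moved the arm clear, and handed the job in at about 9.5 s of the 38 s allowed.

**Placement:** After release, the top camera put the tray's middle at (454.5, 24.1) mm and 64.8°. The mat had measured about (454, 24) mm and 64.9° before it was covered. The scene camera put the tray at (456.6, 23.5) mm and 65.3°, so the two cameras differ by about 2 mm, which is within calibration.

**Bowl and spare tray:** Both read the same as at the start, to within about 1 mm in the scene camera. The last top-camera reading of the spare tray disagreed (609, 405 instead of 551, 446) because the arm partly covered it in that picture. The scene camera showed it unmoved.

**Forces:** The wrist force read after each move stayed under 10 N.

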